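# Close up a string of water meters on the test bench

### The job

Lift the bronze check valve off the bed of the meter test bench, where it is in the way behind the row of meters, and lay it, right way up, in the shallow steel tray in front of the bench. Then slide the four water meters along the bed as one closed, straight row, in under the camera bar, until the first sits home against the inlet flange. Do not let the row open up or buckle on the way, do not knock the camera bar, and leave the other things where they are.

Things in the scene. Friction and masses are not known exactly. Their poses are not given: they have to be found in the camera images.
- inlet (a point): centre of the inlet flange's flat sealing face (57 mm across), fixed at the left end of the bench, 46 mm above the counter, 26 mm above the bed. Axes: y from the row into the flange (the way the row is pushed), z up, x across the bed away from the robot. The grey inlet head behind the face is 70 mm wide, 200 mm high. The row starts 70 to 120 mm off, gaps 1 to 3 mm.
- bar_end (a point): lower edge, mid-width, of the camera bar's free (right) end. The fixed aluminium bar, 44 mm wide, 30 mm high, runs above the row axis from here 338 mm to the inlet face and on; underside 150 mm above the bed, lenses 8 mm lower. With the row home the last meter's outer face is 18 mm inside this end: an upright gripper strikes the bar, the tool must lean outwards, fingers pointing in under it.
- meter1_c (a point): The first of the row, nearest the inlet flange: brass water meter, 80 mm from end face to end face along its own y (towards the flange): round body 67 mm across, flat foot, 72 mm high, white dial on top; at each end a hexagonal nut, 32 mm across, flat face, axis 26 mm above the foot; 0.5 kg. Point: mid-length, 36 mm above the foot. 
- meter2_c (a point): The second: brass water meter, 80 mm from end face to end face along its own y (towards the flange): round body 67 mm across, flat foot, 72 mm high, white dial on top; at each end a hexagonal nut, 32 mm across, flat face, axis 26 mm above the foot; 0.5 kg. Point: mid-length, 36 mm above the foot. 
- meter3_c (a point): The third: brass water meter, 80 mm from end face to end face along its own y (towards the flange): round body 67 mm across, flat foot, 72 mm high, white dial on top; at each end a hexagonal nut, 32 mm across, flat face, axis 26 mm above the foot; 0.5 kg. Point: mid-length, 36 mm above the foot. 
- meter4_c (a point): The last, at the outer end of the row, where the row is pushed (8 to 17 N): brass water meter, 80 mm from end face to end face along its own y (towards the flange): round body 67 mm across, flat foot, 72 mm high, white dial on top; at each end a hexagonal nut, 32 mm across, flat face, axis 26 mm above the foot; 0.5 kg. Point: mid-length, 36 mm above the foot. 
- valve_c (a point): bronze swing check valve lying right way up on the bed just behind the outer end of the row, in the pusher's way, clear of the camera bar: 74 mm long along its own x, hexagonal ends 34 mm across, body 38 mm wide (y), 35 mm high, with a cap on top to 49 mm; 0.32 kg. Point: middle of the body, 19 mm above its underside.
- tray_in (a point): centre of the inner floor (3 mm above the counter) of a fixed shallow dark steel tray between the robot and the bench, 130 x 220 mm outside (x, y), walls 3 mm thick, 22 mm high. The thread gauge lies in its +y part; the -y half is free.
- valve: the check valve again; origin at the middle of its underside.
- bench: the fixed bench; origin on the counter under the row axis, 210 mm before the flange face, axes as the inlet's. Bed: flat steel plate, no side guides, top 20 mm above the counter, x -70 to +115 mm, y -360 to +340 mm. On its rear edge stand the bar's post (22 mm thick, at x 93, y -55) and the parked outlet clamp (x 75 to 115, y -265 to -108, 80 mm above the counter).
- plug_gauge: double-ended thread gauge, hexagonal steel handle and brass threaded ends, 92 mm long along its x, 22 mm thick, lying in the tray; origin under its middle. Bystander.
- grad_cylinder: glass graduated cylinder, 190 mm high, foot 68 mm across, standing left of the tray, before the inlet head; origin under its middle. Bystander.
- orifice: white ceramic flow orifice, a disc 90 mm across with a hub, 32 mm high, standing near the tray's left; origin under its middle. Bystander.
- dial_indicator: chrome dial indicator lying face up left of the bench, 63 mm dial, 24 mm thick, stem along its -y to 88 mm; origin under the dial's middle. Bystander.
- spanner: steel spanner, 190 mm long along its x, lying right of the bench; origin under its middle. Bystander.
- gasket_tin: round metal tin, 71 mm across, 30 mm high, right of the tray; origin under its middle. Bystander.

How it is judged:
By the outcome, as a careful person would: the job done as asked, in the order asked, and still so for the second after the job is handed in, with the robot touching nothing.
It also fails if it takes over 54 s, if anything falls off the work surface, if the arm or the gripper's body presses on something with over 40 N, if the wrist force passes 120 N, or if a joint passes its speed limit or range.

### The arm

A 6-joint arm with a two-finger parallel gripper is mounted at the origin on the work surface. World frame = base frame: x ahead of the robot, y to its left, z up, the work surface at z = 0. Lengths are in mm, angles in rad, forces in N, time in s.
With the tool pointing down it reaches from about 400 to 825 mm from the base axis. Payload 7 kg.
Tool frame: the origin (TCP) lies at the very end of the fingers, on their centre line; the grasp point (between the pads) lies 19 mm behind it; z points along the fingers, y is the line along which they close (so a half turn about z gives the same grasp; the last joint's range is limited). The gripper opens to 85 mm and grips with 20 to 120 N. Pads are 22 mm wide; open, the fingers measure 114 mm over their backs; the gripper's body (76 mm by 85 mm) begins 54 mm behind the grasp point. The pads swing forward as they close: fully open they stand 13 mm farther back than shut.
Start: joints at [-0.839, 0.359, 0.012, 0, -1.224, -0.288], TCP at [289.799, -609.6, 231.302] pointing down, gripper open.
Joint ranges: [-3.07, 3.07], [-1.43, 2.12], [-1.02, 1.25], [-3.03, 1.67], [-3.05, -0], [-3.03, 3.03]. Speed limits (rad/s): [2.39, 2.39, 3.01, 3.14, 3.14, 3.14].

### API

Orientations are given as a 3x3 rotation matrix whose columns are the frame's x, y, z axes.
In Python, from workcell import r gives the robot as it stands. The module is installed in compiled form; this text tells all that it offers.
- The arm moves only by the shell command python3 -m inch 'ROWS' [OPENING] [FORCE]. ROWS is text: rows parted by semicolons, each of 6 numbers parted by spaces: the shift along the world's x, y, z normalised to -1 to 1, where 1 is 10 cm, then the turn, a rotation vector about the world's x, y, z normalised to -1 to 1, where 1 is 60 degrees. In form: dx dy dz ax ay az; .... A call has 1 to 10 rows; each row is the pose to reach, as a shift and turn from the pose commanded when the call began; what a row does not reach only later rows make up. A row lasts 1/10 s, in which the tool goes at most 50 mm and 8.59 degrees, less where a joint would pass 70% of its speed; a pose out of reach is approached as far as the arm can. A call with a number of a shift or a turn outside -1 to 1 is refused whole. A call with a gripper value outside its range is refused whole. OPENING is the closure, from -1 (fully open) to 1 (shut), so that 0 is half open, set as the call begins (- or left out, the last holds). The fingers move at their own pace and stop on an object; FORCE is the grip in N (left out, the last holds). Time passes only in rows, so rows that repeat a pose let the fingers close. It gives the time, the measured TCP pose, the force, the opening and the grip force at its end, in the units of the state.
- r.get_obs(): the state, without advancing time (a new reading comes with each control period).
- r.snapshot(name): name is "scene" or "top" or "wrist"; returns the picture (400x640x3 uint8, blue, green, red); there is no depth.
- r.get_calibration(name): a dict with "fx", "fy", "cx", "cy" (pixels), "world_from_camera" (4x4, takes a point from camera to world coordinates); the wrist camera has in their place "tool_from_camera" (4x4, takes a point from camera to tool coordinates, whose origin is the TCP and whose axes are the flange's). Camera axes: x right, y down, z forward; pixel columns grow to the right and rows downward; lengths in mm; the calibration is good to about 2 mm. A picture is of the moment at which its call begins: read the wrist's pose just before it. get_calibration takes no time and is no camera call.
- r.sign_off(): hands the job in; it is judged then, once.
The state is a dict: "t": time; "joint_pos": joint angles; "qd": joint speeds; "effort": joint torques, N m; "position": TCP position; "orientation": TCP orientation; "ft_force": force on the tool from outside, world axes, zero at the start; "ft_torque": the same for the moment, N m; "gripper_width": opening from 0.0 (shut) to 1.0 (fully open); "grip_force": force on a finger pad.
Only numpy, scipy, OpenCV 4.12 (cv2) and the standard library are available. Lean on these libraries where they do the work, as an engineer would, in place of code of your own. Each camera call takes 0.05 s, during which the arm holds its last target. There are 200 camera calls.

## Working session

There is one attempt and no reset: what is moved stays moved. The work goes in short steps, Python scripts to look and compute and a shell command to move; the robot and the scene stay as the last step left them, time stands still between calls to the robot, and variables do not carry over. Pictures are saved under pics/ and viewed, at most 12 in all, crops included, and the job is handed in when it is done.

```bash
mkdir -p pics
python3 - <<'E'
from workcell import r
import cv2,numpy as np
np.set_printoptions(precision=4,suppress=True)
o=r.get_obs();print(o['t'],o['position'],o['orientation'])
for n in ("scene","top","wrist"):
    im=r.snapshot(n);cv2.imwrite(f"pics/{n}0.png",im);print(n,r.get_calibration(n))
E
```

```text
0.0 [ 289.6142 -609.2059  230.401 ] [[-0.9032 -0.4292 -0.0008]
 [-0.4292  0.9032  0.0014]
 [ 0.0001  0.0016 -1.    ]]
scene {'fx': 414.20888965659765, 'fy': 414.20888965659765, 'cx': 314.3052782597703, 'cy': 192.86594244259382, 'world_from_camera': array([[   0.7585,    0.4421,   -0.4787, 1166.7438],
       [   0.6513,   -0.537 ,    0.536 , -719.7588],
       [  -0.0201,   -0.7184,   -0.6953, 1051.9983],
       [   0.    ,    0.    ,    0.    ,    1.    ]])}
top {'fx': 423.2316602728099, 'fy': 423.2316602728099, 'cx': 319.4077912333221, 'cy': 204.81099101701898, 'world_from_camera': array([[   0.0122,   -0.9946,    0.103 ,  428.6596],
       [  -0.9999,   -0.0133,   -0.0093,   12.9668],
       [   0.0106,   -0.1029,   -0.9946, 1230.2998],
       [   0.    ,    0.    ,    0.    ,    1.    ]])}
wrist {'fx': 306.44876928027674, 'fy': 306.44876928027674, 'cx': 317.0541793642484, 'cy': 203.4473313014238, 'tool_from_camera': array([[  -0.0008,   -0.9581,   -0.2863,   73.3258],
       [   1.    ,   -0.0009,    0.0004,   -0.8017],
       [  -0.0006,   -0.2863,    0.9581, -142.2745],
       [   0.    ,    0.    ,    0.    ,    1.    ]])}
```

View pics/top0.png

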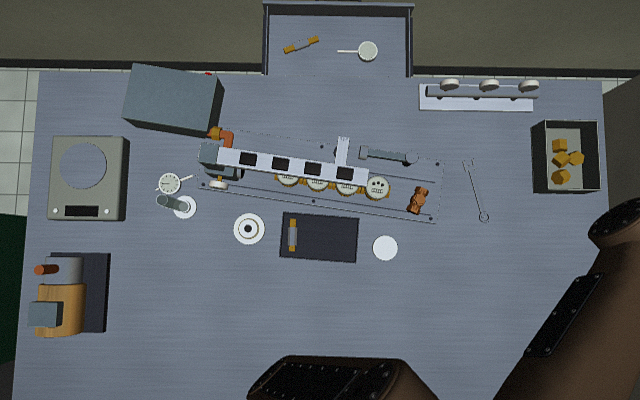

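View pics/scene0.png

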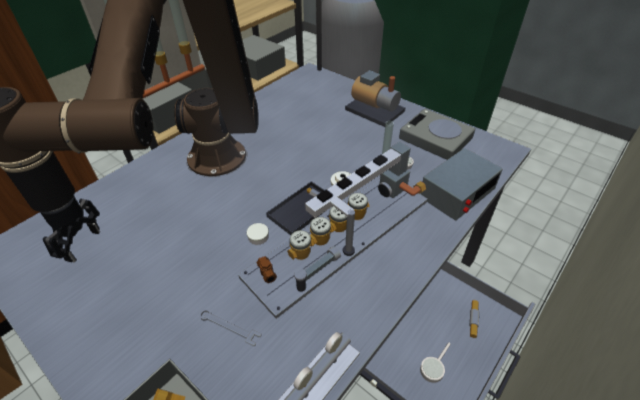

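Run:
```python
import cv2
a=cv2.imread('pics/top0.png')[125:275,185:445];cv2.imwrite('pics/topc.png',cv2.resize(a,None,fx=3,fy=3,interpolation=cv2.INTER_CUBIC))
a=cv2.imread('pics/scene0.png')[130:320,235:435];cv2.imwrite('pics/scenec.png',cv2.resize(a,None,fx=3,fy=3,interpolation=cv2.INTER_CUBIC))
```

```text
(no output)
```

View pics/topc.png

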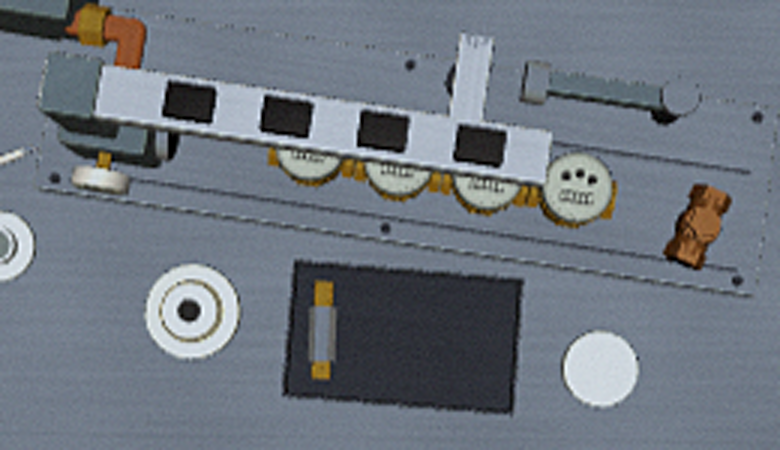

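View pics/scenec.png

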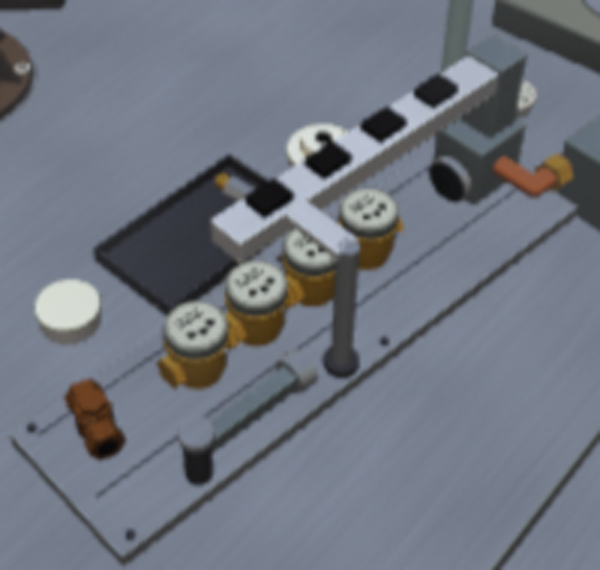

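```bash
cat > h.py <<'E'
from workcell import r
import cv2,numpy as np
np.set_printoptions(precision=3,suppress=True)
def cast(n,uv,z,T=None):
    c=r.get_calibration(n)
    if T is None: T=c['world_from_camera']
    uv=np.atleast_2d(uv).astype(float)
    d=np.c_[(uv[:,0]-c['cx'])/c['fx'],(uv[:,1]-c['cy'])/c['fy'],np.ones(len(uv))]@T[:3,:3].T
    return T[:3,3]+d*((z-T[2,3])/d[:,2])[:,None]
def wristT(o):
    T=np.eye(4);T[:3,:3]=o['orientation'];T[:3,3]=o['position']
    return T@r.get_calibration('wrist')['tool_from_camera']
def proj(n,P,T=None):
    c=r.get_calibration(n)
    if T is None: T=c['world_from_camera']
    q=(np.atleast_2d(P)-T[:3,3])@T[:3,:3]
    return np.c_[c['fx']*q[:,0]/q[:,2]+c['cx'],c['fy']*q[:,1]/q[:,2]+c['cy']]
E
python3 - <<'E'
from h import *
T=lambda a,z:cast('top',np.array(a)/3+[185,125],z)
S=lambda a,z:cast('scene',np.array(a)/3+[235,130],z)
print('bedfront',T([(42,190),(752,295),(772,105)],20))
print('bolts',T([(55,178),(737,281),(757,117),(410,65),(385,228)],20))
print('boltsS',S([(130,534),(31,427),(384,341)],20))
b=T([(552,132),(548,182),(100,65),(95,113)],200);print('bar',b)
print('barS',S([(213,219),(243,238)],200))
print('dials',S([(369,208),(313,243),(256,286),(196,325)],92),T([(577,187)],92))
print('tray',T([(296,260),(523,281),(513,413),(284,395)],22))
im=cv2.imread('pics/top0.png');h=cv2.cvtColor(im,cv2.COLOR_BGR2HSV)
for n,(x0,y0,x1,y1) in (('top',(400,180,440,220)),('scene',(255,250,282,285))):
    im=cv2.imread(f'pics/{n}0.png');h=cv2.cvtColor(im,cv2.COLOR_BGR2HSV)
    m=np.zeros(h.shape[:2],np.uint8);m[y0:y1,x0:x1]=((h[...,1]>110)&(h[...,0]<25))[y0:y1,x0:x1]
    p=np.argwhere(m)[:,::-1];c=p.mean(0);w,v=np.linalg.eigh(np.cov(p.T));print(n,len(p),c,'valve',cast(n,[c,c+10*v[:,1]],42))
E
```

```text
bedfront [[ 597.077  348.747   20.   ]
 [ 505.027 -332.717   20.   ]
 [ 690.164 -355.192   20.   ]]
bolts [[ 608.875  336.783   20.   ]
 [ 518.265 -318.524   20.   ]
 [ 678.105 -340.373   20.   ]
 [ 724.596   -2.854   20.   ]
 [ 564.816   19.261   20.   ]]
boltsS [[ 679.561 -338.276   20.   ]
 [ 519.801 -316.128   20.   ]
 [ 726.364   -1.706   20.   ]]
bar [[ 626.014 -118.179  200.   ]
 [ 584.346 -114.899  200.   ]
 [ 676.789  255.393  200.   ]
 [ 636.499  258.015  200.   ]]
barS [[ 589.051 -110.097  200.   ]
 [ 627.71  -110.913  200.   ]]
dials [[ 635.991   88.115   92.   ]
 [ 621.429    8.01    92.   ]
 [ 613.901  -77.03    92.   ]
 [ 601.09  -154.91    92.   ]] [[ 596.451 -154.625   92.   ]]
tray [[ 532.723  103.748   22.   ]
 [ 515.458 -113.145   22.   ]
 [ 390.439 -104.007   22.   ]
 [ 404.711  112.389   22.   ]]
top 335 [417.2   200.009] valve [[ 569.117 -275.028   42.   ]
 [ 543.235 -262.604   42.   ]]
scene 251 [265.578 268.327] valve [[ 569.212 -276.476   42.   ]
 [ 601.155 -291.879   42.   ]]
```

```bash
python3 -m inch '.16 .2 0 0 0 -.14; .34 .4 0 0 0 -.28; .5 .6 0 0 0 -.42; .67 .8 0 0 0 -.56; .84 1 0 0 0 -.7; .84 1 0 0 0 -.85' -1
python3 -m inch '.2 .25 0 0 0 0; .4 .5 0 0 0 0; .6 .75 0 0 0 0; .84 1 0 0 0 0'
python3 -m inch '.2 .25 0 0 0 0; .4 .5 0 0 0 0; .6 .75 0 0 0 0; .76 .93 0 0 0 0; .76 .93 0 0 0 0;.76 .93 0 0 0 0'
python3 - <<'E'
from h import *
o=r.get_obs();im=r.snapshot('wrist');cv2.imwrite('pics/w1.png',im);print(o['t'],o['position'],o['orientation'])
np.save('o1.npy',wristT(o))
E
```

```text
t: 0.75
position: [375.5, -507.6, 231.2]
orientation: [[-0.903, 0.429, 0.0], [0.429, 0.903, 0.0], [-0.0, 0.001, -1.0]]
ft_force: [-0.5, 0.3, -0.8]
gripper_width: 1.0
grip_force: 0.0
t: 1.15
position: [458.0, -408.5, 231.2]
orientation: [[-0.905, 0.426, -0.0], [0.426, 0.905, 0.0], [0.0, 0.0, -1.0]]
ft_force: [0.3, -0.9, -0.1]
gripper_width: 0.999
grip_force: 0.0
t: 1.75
position: [533.9, -316.1, 230.9]
orientation: [[-0.906, 0.424, -0.001], [0.424, 0.906, 0.0], [0.001, -0.0, -1.0]]
ft_force: [0.8, 0.1, -0.3]
gripper_width: 0.997
grip_force: 0.0
1.75 [ 533.883 -316.087  230.908] [[-0.906  0.424 -0.001]
 [ 0.424  0.906  0.   ]
 [ 0.001 -0.    -1.   ]]
```

View pics/w1.png

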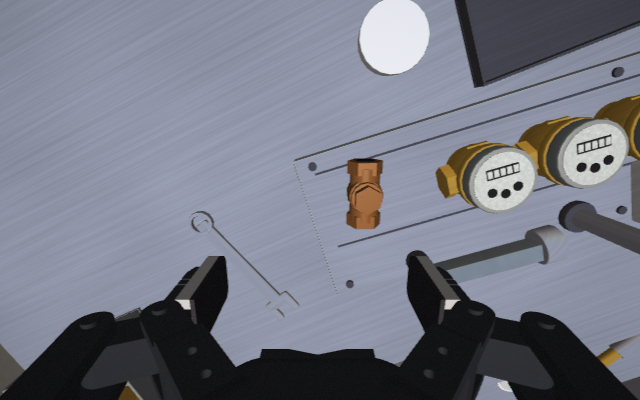

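Run:
```python
from h import *
T=np.load('o1.npy');im=cv2.imread('pics/w1.png');h=cv2.cvtColor(im,cv2.COLOR_BGR2HSV)
m=np.zeros(h.shape[:2],np.uint8);m[150:240,335:395]=((h[...,1]>110)&(h[...,0]<25))[150:240,335:395]
p=np.argwhere(m)[:,::-1];c=p.mean(0);w,v=np.linalg.eigh(np.cov(p.T));q=cast('wrist',[c,c+20*v[:,1]],40,T);d=q[1]-q[0]
print(c,p.min(0),p.max(0),q[0],np.degrees(np.arctan2(d[1],d[0])))
print('cap',cast('wrist',[(367,196)],69,T))
print('bolts',cast('wrist',[(312,166),(349,284),(617,72),(621,210)],20,T))
print('m4 m3 dial',cast('wrist',[(502,178),(592,154)],92,T),'nut',cast('wrist',[(440,181)],46,T))
```

```text
[364.026 193.704] [347 159] [382 228] [ 569.78 -275.52   40.  ] -24.336522593645924
cap [[ 564.47  -274.607   69.   ]]
bolts [[ 519.549 -316.743   20.   ]
 [ 680.054 -339.542   20.   ]
 [ 566.568   21.033   20.   ]
 [ 726.851   -1.18    20.   ]]
m4 m3 dial [[ 594.644 -154.607   92.   ]
 [ 607.731  -74.163   92.   ]] nut [[ 589.91  -195.203   46.   ]]
```

```bash
python3 -m inch '.18 .2 -.25 0 0 0; .35 .4 -.5 0 0 0; .35 .4 -.75 0 0 0; .35 .4 -1 0 0 0'
python3 -m inch '0 0 -.3 0 0 0; 0 0 -.6 0 0 0; 0 0 -.8 0 0 0; 0 0 -.9 0 0 0;0 0 -.9 0 0 0'
python3 - <<'E'
from h import *
o=r.get_obs();im=r.snapshot('wrist');cv2.imwrite('pics/w2.png',im);print(o['t'],o['position'],o['ft_force'])
E
```

```text
t: 2.2
position: [568.5, -276.9, 130.4]
orientation: [[-0.905, 0.425, 0.0], [0.425, 0.905, -0.0], [-0.0, -0.0, -1.0]]
ft_force: [0.1, -0.6, -0.0]
gripper_width: 0.996
grip_force: 0.0
t: 2.7
position: [567.5, -277.2, 40.0]
orientation: [[-0.905, 0.426, -0.003], [0.426, 0.905, 0.0], [0.003, -0.001, -1.0]]
ft_force: [0.7, -0.4, 0.4]
gripper_width: 0.999
grip_force: 0.0
2.7 [ 567.548 -277.156   40.014] [ 0.73  -0.434  0.448]
```

View pics/w2.png

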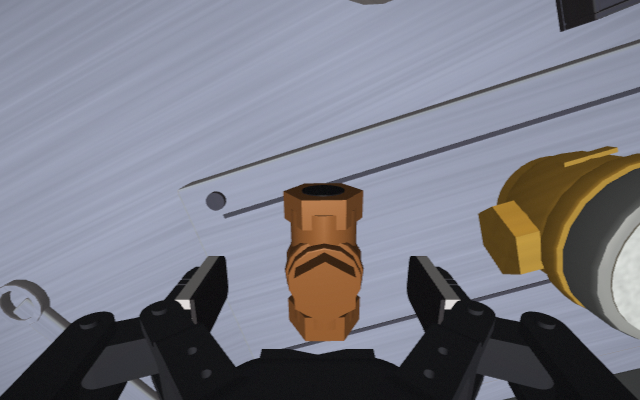

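```bash
python3 -m inch '.015 .015 -.08 0 0 0; .015 .015 -.18 0 0 0; .015 .015 -.18 0 0 0'
python3 -m inch '0 0 0 0 0 0; 0 0 0 0 0 0; 0 0 0 0 0 0; 0 0 0 0 0 0; 0 0 0 0 0 0; 0 0 0 0 0 0; 0 0 0 0 0 0; 0 0 0 0 0 0' 1 40
python3 -m inch '0 0 .05 0 0 0; 0 0 .15 0 0 0; 0 0 .3 0 0 0; 0 0 .5 0 0 0;0 0 .8 0 0 0;0 0 1 0 0 0'
```

```text
t: 3.05
position: [569.6, -274.8, 22.3]
orientation: [[-0.905, 0.425, -0.001], [0.425, 0.905, 0.001], [0.001, -0.0, -1.0]]
ft_force: [-0.6, -0.4, -0.3]
gripper_width: 1.0
grip_force: 0.0
t: 3.85
position: [570.7, -275.1, 23.8]
orientation: [[-0.905, 0.425, 0.001], [0.425, 0.905, -0.0], [-0.001, 0.0, -1.0]]
ft_force: [0.2, 1.7, 6.9]
gripper_width: 0.436
grip_force: 41.4
t: 4.45
position: [570.4, -275.3, 125.4]
orientation: [[-0.905, 0.425, 0.001], [0.425, 0.905, -0.0], [-0.001, 0.0, -1.0]]
ft_force: [1.2, -0.7, -2.0]
gripper_width: 0.438
grip_force: 40.6
```

```bash
python3 -m inch '-.1 .2 0 0 0 .07; -.25 .4 0 0 0 .14; -.4 .6 0 0 0 .21; -.5 .8 0 0 0 .28; -.57 1 0 0 0 .35'
python3 -m inch '-.12 .25 -.1 0 0 0; -.3 .5 -.2 0 0 0; -.45 .75 -.3 0 0 0; -.52 .95 -.4 0 0 0; -.565 1 -.5 0 0 0; -.565 1 -.5 0 0 0'
python3 -m inch '0 .1 0 0 0 0; 0 .23 0 0 0 0; 0 .23 -.1 0 0 0; 0 .23 -.1 0 0 0'
python3 - <<'E'
from h import *
o=r.get_obs();im=r.snapshot('wrist');print(o['t'],o['position'],o['ft_force'])
cv2.imwrite('pics/w3.png',im)
E
```

```text
t: 4.95
position: [512.0, -174.5, 123.6]
orientation: [[-0.998, 0.07, -0.001], [0.07, 0.998, 0.0], [0.001, 0.0, -1.0]]
ft_force: [1.2, -0.2, -3.7]
gripper_width: 0.434
grip_force: 40.5
t: 5.55
position: [455.4, -74.8, 72.5]
orientation: [[-0.997, 0.072, -0.002], [0.072, 0.997, -0.0], [0.002, -0.0, -1.0]]
ft_force: [-0.3, -1.0, -2.4]
gripper_width: 0.435
grip_force: 40.8
t: 5.95
position: [456.3, -52.0, 62.3]
orientation: [[-0.997, 0.072, -0.002], [0.072, 0.997, -0.0], [0.002, -0.0, -1.0]]
ft_force: [-0.6, -0.5, -3.9]
gripper_width: 0.439
grip_force: 40.8
5.95 [456.282 -51.973  62.329] [-0.648 -0.534 -3.86 ]
```

View pics/w3.png

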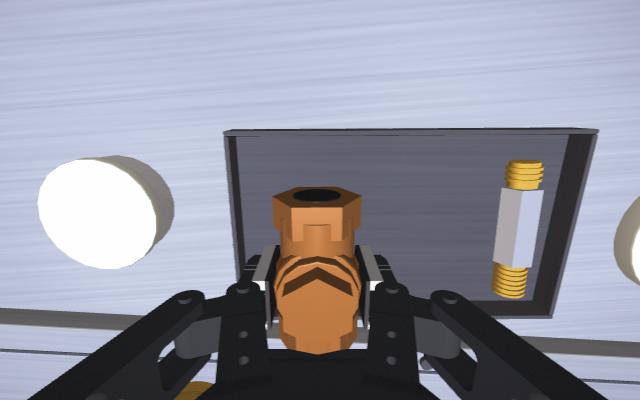

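```bash
python3 -m inch '0 .04 -.2 0 0 0; 0 .04 -.4 0 0 0; 0 .04 -.48 0 0 0; 0 .04 -.51 0 0 0; 0 .04 -.53 0 0 0; 0 .04 -.545 0 0 0;0 .04 -.545 0 0 0'
```

```text
t: 6.7
position: [457.2, -48.1, 9.2]
orientation: [[-0.997, 0.073, 0.001], [0.073, 0.997, 0.0], [-0.001, 0.0, -1.0]]
ft_force: [-0.4, 0.9, -3.9]
gripper_width: 0.439
grip_force: 40.8
```

```bash
python3 -m inch '0 0 -.01 0 0 0; 0 0 -.02 0 0 0; 0 0 -.025 0 0 0; 0 0 -.025 0 0 0'
```

```text
t: 7.1
position: [457.0, -48.0, 6.8]
orientation: [[-0.997, 0.072, 0.0], [0.072, 0.997, 0.0], [-0.0, 0.0, -1.0]]
ft_force: [-2.2, 0.7, 4.6]
gripper_width: 0.437
grip_force: 41.7
```

```bash
python3 -m inch '0 0 0 0 0 0;0 0 0 0 0 0;0 0 0 0 0 0; 0 0 .1 0 0 0; 0 0 .3 0 0 0; 0 0 .6 0 0 0; 0 0 1 0 0 0' -0.25 40
python3 -m inch '.2 -.2 .3 0 0 0; .4 -.4 .6 0 0 0; .6 -.6 1 0 0 0; .9 -.9 1 0 0 0;1 -1 1 0 0 0' 
python3 -m inch '.3 -.2 .3 0 0 0; .6 -.4 .6 0 0 0; .9 -.4 .9 0 0 0; 1 -.4 1 0 0 0; 1 -.4 1 0 0 0; 1 -.4 1 0 0 0' 1
python3 - <<'E'
from h import *
o=r.get_obs();im=r.snapshot('wrist');print(o['t'],o['position'],o['joint_pos'])
T=wristT(o);np.save('o4.npy',T)
s=r.snapshot('top');cv2.imwrite('pics/top4.png',s);cv2.imwrite('pics/w4.png',im)
c=np.zeros((600,640,3),np.uint8);c[:400]=im;t=cv2.resize(s[195:275,250:400],None,fx=2.5,fy=2.5);c[400:,:375]=t
cv2.imwrite('pics/c4.png',c)
E
```

```text
t: 7.8
position: [455.7, -48.4, 107.0]
orientation: [[-0.997, 0.073, -0.003], [0.073, 0.997, -0.001], [0.003, -0.001, -1.0]]
ft_force: [0.0, 0.8, 0.2]
gripper_width: 0.624
grip_force: 0.0
t: 8.3
position: [559.2, -150.1, 208.3]
orientation: [[-0.997, 0.074, 0.003], [0.074, 0.997, -0.0], [-0.003, -0.0, -1.0]]
ft_force: [-0.7, 1.0, -1.2]
gripper_width: 0.624
grip_force: 0.0
t: 8.9
position: [655.9, -187.7, 305.4]
orientation: [[-0.997, 0.073, -0.002], [0.073, 0.997, 0.001], [0.002, 0.0, -1.0]]
ft_force: [-1.4, 0.4, -0.1]
gripper_width: -0.001
grip_force: 0.0
8.9 [ 655.879 -187.724  305.406] [ 0.006  0.339  0.15  -0.001 -1.383 -1.649]
```

View pics/c4.png

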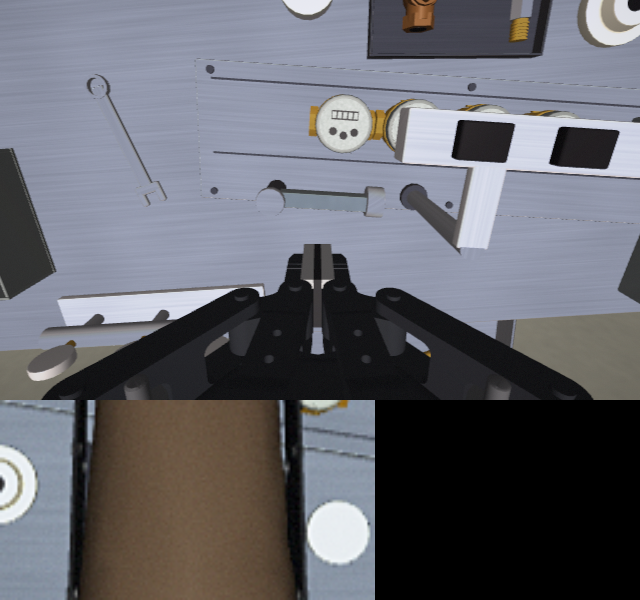

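Run:
```python
from h import *
T=np.load('o4.npy');im=cv2.imread('pics/w4.png');h=cv2.cvtColor(im,cv2.COLOR_BGR2HSV)
B=cast('wrist',[(210.,69),(214,190),(472,87),(449,205)],20,T)
def ref(u,v):
    g=255-cv2.cvtColor(im,cv2.COLOR_BGR2GRAY)[v-7:v+8,u-7:u+8].astype(float);g=np.clip(g-np.median(g)-25,0,None)
    y,x=np.mgrid[-7:8,-7:8];return (u+(g*x).sum()/g.sum(),v+(g*y).sum()/g.sum())
B=cast('wrist',[ref(*p) for p in [(210,69),(214,190),(472,87)]]+[(449,205)],20,T);print(B)
e=(B[2]-B[0])[:2];yh=e/np.linalg.norm(e)
e2=(B[3]-B[1])[:2];print('yaw',np.degrees(np.arctan2(*e)),np.degrees(np.arctan2(*e2)))
m=np.zeros(h.shape[:2],np.uint8);m[85:160,305:383]=((h[...,1]<50)&(h[...,2]>150))[85:160,305:383]*255
m=cv2.morphologyEx(m,cv2.MORPH_CLOSE,np.ones((9,9)));n,l,st,_=cv2.connectedComponentsWithStats(m);k=1+st[1:,4].argmax()
c=cv2.findContours((l==k).astype(np.uint8),0,1)[0][0];E=cv2.fitEllipse(cv2.convexHull(c));print(E)
D=cast('wrist',[E[0]],92,T)[0]
y=np.zeros_like(m);y[90:160,300:330]=((h[...,1]>120)&(h[...,0]<35))[90:160,300:330]
p=np.argwhere(y)[:,::-1];print('nut px',p.min(0),p.max(0));f=p[p[:,0]<p[:,0].min()+4]
N=cast('wrist',[(p[:,0].min(),(f[:,1].min()+f[:,1].max())/2)],50,T)[0]
a=np.radians(7.85);yh=np.array([np.sin(a),np.cos(a)]);xh=np.array([yh[1],-yh[0]])
O=np.array([624.4,13.])
for n,q in (('dial',D),('nut',N),*zip('abcd',B),('barend',cast('wrist',[(404,108),(399,162)],[200],T).mean(0)),('lines',cast('wrist',[(214,78)],20,T)[0]),('l2',cast('wrist',[(214,152)],20,T)[0])):
    d=q[:2]-O;print(n,q,'bench',d@xh,d@yh)
```

```text
[[ 519.347 -316.912   20.   ]
 [ 679.073 -338.816   20.   ]
 [ 566.378   20.304   20.   ]
 [ 726.481   -0.539   20.   ]]
yaw 7.9396284704072615 7.977684358124849Traceback (most recent call last):
  File "<stdin>", line 12, in <module>
cv2.error: OpenCV(4.12.0) /io/opencv/modules/imgproc/src/shapedescr.cpp:361: error: (-201:Incorrect size of input array) There should be at least 5 points to fit the ellipse in function 'fitEllipseNoDirect'
```

Run:
```python
from h import *
T=np.load('o4.npy');im=cv2.imread('pics/w4.png');h=cv2.cvtColor(im,cv2.COLOR_BGR2HSV)
print(h[105,335],h[140,325],h[100,290],h[122,350], h[122,316])
m=np.zeros(h.shape[:2],np.uint8);m[85:160,305:378]=((im[...,2].astype(int)>im[...,0]-6)&(h[...,2]>150)&(h[...,1]<90))[85:160,305:378]
m=cv2.morphologyEx(m,cv2.MORPH_OPEN,np.ones((3,3)));c=max(cv2.findContours(m,cv2.RETR_EXTERNAL,cv2.CHAIN_APPROX_NONE)[0],key=cv2.contourArea);E=cv2.fitEllipse(cv2.convexHull(c));print(E)
D=cast('wrist',[E[0]],92,T)[0]
y=np.zeros_like(m);y[90:160,300:330]=((h[...,1]>120)&(h[...,0]<35))[90:160,300:330]
p=np.argwhere(y)[:,::-1];print('nut px',p.min(0),p.max(0));f=p[p[:,0]<p[:,0].min()+4]
N=cast('wrist',[(p[:,0].min(),(f[:,1].min()+f[:,1].max())/2)],50,T)[0]
a=np.radians(7.9);yh=np.array([np.sin(a),np.cos(a)]);xh=np.array([yh[1],-yh[0]])
O=np.array([624.4,13.])
for n,q in (('dial',D),('nut',N),('barend',cast('wrist',[(404,108),(399,162)],200,T).mean(0)),('line',cast('wrist',[(214,78)],20,T)[0]),('l2',cast('wrist',[(214,152)],20,T)[0])):
    d=q[:2]-O;print(n,q,'bench',d@xh,d@yh)
```

```text
[ 53   5 216] [ 60   4 216] [114  36 168] [ 60   3 220] [ 25  20 143]
((343.7771911621094, 123.26680755615234), (54.57625961303711, 56.94316101074219), 18.605321884155273)
nut px [309 106] [318 135]
dial [ 597.107 -153.972   92.   ] bench -4.084479473177064 -169.1387219153507
nut [ 592.173 -193.811   50.   ] bench -3.495625859438473 -209.27765544306493
barend [ 605.779 -117.83   200.   ] bench -0.4620927335343179 -132.1474988193485
line [ 530.684 -313.275   20.   ] bench -47.98238535184808 -336.0588265822189
l2 [ 625.2   -329.383   20.   ] bench 47.85067529997277 -339.02412937470064
```

Run:
```python
from h import *
a=np.radians(7.9);yh=np.array([np.sin(a),np.cos(a)]);xh=np.array([yh[1],-yh[0]]);O=np.array([624.4,13.])
im=cv2.imread('pics/scene0.png');h=cv2.cvtColor(im,cv2.COLOR_BGR2HSV)
for u,v in ((369,208),(313,243),(256,286),(196,325)):
    u=int(235+u/3);v=int(130+v/3)
    m=np.zeros(h.shape[:2],np.uint8);s=np.s_[v-12:v+11,u-13:u+14];m[s]=((im[...,2].astype(int)>im[...,0]-8)&(h[...,2]>130)&(h[...,1]<60))[s]
    m=cv2.morphologyEx(m,cv2.MORPH_CLOSE,np.ones((3,3)))
    c=max(cv2.findContours(m,0,1)[0],key=cv2.contourArea);E=cv2.fitEllipse(cv2.convexHull(c))
    q=cast('scene',[E[0]],92)[0][:2]-O;print(u,v,np.array(E[0]),E[1],q@xh,q@yh)
```

```text
358 199 [357.488 199.144] (12.946353912353516, 17.86543846130371) -0.5864405861383887 75.3943307291805
339 211 [337.092 212.26 ] (10.378643989562988, 16.812057495117188) -3.0994098160600663 -14.404078253264139
320 225 [319.92  223.919] (14.405850410461426, 18.549718856811523) -3.206315787430512 -87.66612951288091
300 238 [299.64  237.979] (15.127817153930664, 19.333871841430664) -2.464885920230878 -170.1736736428365
```

```bash
python3 -m inch '-.2 -.25 0 0 0 .14; -.4 -.5 0 0 0 .28; -.6 -.75 0 0 0 .42; -.7 -1 0 0 0 .56; -.7 -1 0 0 0 .7; -.7 -1 0 0 0 .84; -.7 -1 0 0 0 1;-.7 -1 0 0 0 1'
python3 -m inch '0 -.1 -.1 0 0 .14; 0 -.2 -.2 0 0 .28; 0 -.2 -.3 0 0 .44; 0 -.2 -.4 0 0 .44; 0 -.2 -.4 0 0 .44'
python3 -m inch '0 0 0 .14 -.02 0; 0 0 0 .27 -.037 0; 0 0 0 .41 -.056 0; 0 0 0 .54 -.074 0; 0 0 0 .67 -.092 0; 0 0 0 .743 -.103 0; 0 0 0 .743 -.103 0'
python3 -c "
from h import *
print(r.get_obs()['joint_pos'])"
```

```text
t: 9.8
position: [585.8, -287.9, 306.0]
orientation: [[-0.559, -0.829, -0.001], [-0.829, 0.559, 0.0], [0.0, 0.001, -1.0]]
ft_force: [0.6, -0.2, 0.6]
gripper_width: 0.0
grip_force: 0.0
t: 10.3
position: [585.8, -307.5, 264.4]
orientation: [[-0.141, -0.99, -0.003], [-0.99, 0.14, 0.001], [-0.001, 0.003, -1.0]]
ft_force: [0.2, 0.5, -1.0]
gripper_width: 0.003
grip_force: 0.0
t: 11.0
position: [585.6, -310.2, 263.3]
orientation: [[-0.105, -0.99, 0.097], [-0.696, 0.143, 0.704], [-0.71, 0.007, -0.704]]
ft_force: [0.4, -0.3, -0.7]
gripper_width: 0.0
grip_force: 0.0
[-0.622  0.586  0.478 -0.707 -1.827  0.42 ]
```

```bash
python3 -m inch '0 .1 -.25 0 0 0; 0 .2 -.5 0 0 0; 0 .3 -.75 0 0 0; 0 .3 -1 0 0 0'
python3 -m inch '-.01 .1 -.25 0 0 0; -.015 .2 -.5 0 0 0; -.015 .3 -.75 0 0 0; -.015 .3 -1 0 0 0'
python3 -m inch '0 0 -.1 0 0 0; 0 0 -.2 0 0 0; 0 0 -.26 0 0 0; 0 0 -.26 0 0 0'
python3 - <<'E'
from h import *
o=r.get_obs();print(o['t'],o['position'],o['joint_pos'],o['ft_force'])
im=r.snapshot('wrist');s=r.snapshot('scene')
c=np.zeros((600,800,3),np.uint8);c[:400,:640]=im;c[400:,:320]=cv2.resize(im*0+s,(320,200));c[250:600,400:800]=cv2.resize(s[150:290,230:390],(400,350))
cv2.imwrite('pics/c5.png',c)
E
```

```text
t: 11.4
position: [587.3, -276.4, 166.9]
orientation: [[-0.096, -0.991, 0.096], [-0.702, 0.136, 0.699], [-0.705, -0.001, -0.709]]
ft_force: [0.4, 0.5, -0.2]
gripper_width: -0.0
grip_force: 0.0
t: 11.8
position: [585.9, -246.3, 66.8]
orientation: [[-0.096, -0.991, 0.096], [-0.702, 0.135, 0.699], [-0.705, -0.001, -0.709]]
ft_force: [0.5, -0.4, -0.8]
gripper_width: -0.003
grip_force: 0.0
t: 12.2
position: [585.4, -248.2, 40.3]
orientation: [[-0.095, -0.991, 0.097], [-0.701, 0.136, 0.7], [-0.707, -0.001, -0.707]]
ft_force: [-0.9, -0.3, 0.4]
gripper_width: 0.001
grip_force: 0.0
12.2 [ 585.37  -248.208   40.269] [-0.553  0.727  0.192 -0.709 -1.455  0.658] [-0.932 -0.266  0.358]
```

View pics/c5.png

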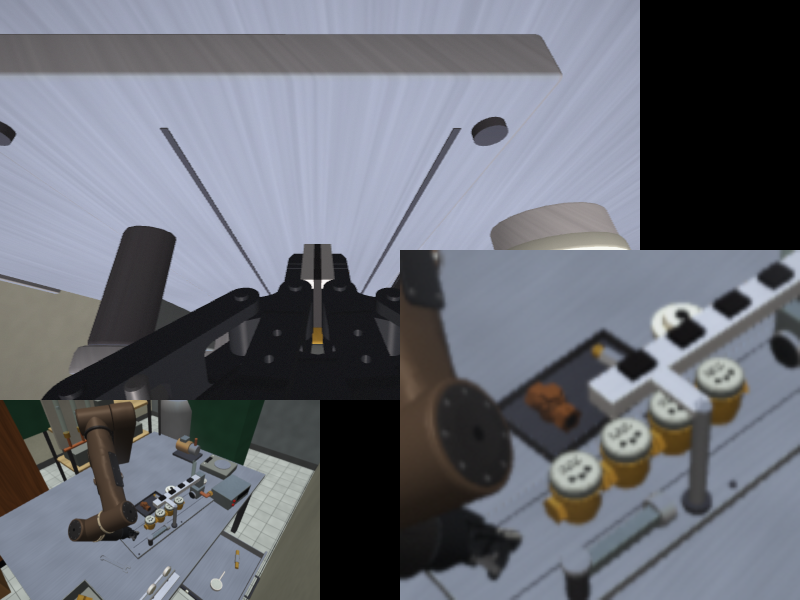

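```bash
python3 -m inch '.01 .1 -.02 0 0 0; .025 .2 -.03 0 0 0; .04 .3 -.03 0 0 0; .05 .4 -.03 0 0 0; .05 .42 -.03 0 0 0; .05 .42 -.03 0 0 0'
python3 -m inch '.003 .02 0 0 0 0; .006 .04 0 0 0 0; .008 .06 0 0 0 0; .011 .08 0 0 0 0; .014 .1 0 0 0 0;.014 .1 0 0 0 0'
```

```text
t: 12.9
position: [590.4, -205.4, 37.6]
orientation: [[-0.094, -0.991, 0.097], [-0.701, 0.135, 0.7], [-0.707, -0.002, -0.707]]
ft_force: [-0.2, -0.2, 0.6]
gripper_width: 0.002
grip_force: 0.0
t: 13.5
position: [591.7, -196.6, 37.2]
orientation: [[-0.095, -0.991, 0.097], [-0.701, 0.136, 0.7], [-0.707, -0.002, -0.708]]
ft_force: [-0.5, -3.0, -1.2]
gripper_width: 0.004
grip_force: 1.6
```

```bash
python3 -m inch '.004 .025 0 0 0 0; .007 .05 0 0 0 0; .011 .075 0 0 0 0; .014 .1 0 0 0 0; .018 .125 0 0 0 0; .021 .15 0 0 0 0; .025 .175 0 0 0 0; .028 .2 0 0 0 0;.032 .225 0 0 0 0; .035 .25 0 0 0 0'
python3 - <<'E'
from h import *
o=r.get_obs();print(o['t'],o['position'],o['ft_force'],o['ft_torque'])
s=r.snapshot('scene');t=r.snapshot('top')
c=np.zeros((600,800,3),np.uint8);c[:,:440]=cv2.resize(s[150:270,285:373],(440,600));c[:300,440:]=cv2.resize(t[130:230,265:385],(360,300))
cv2.imwrite('pics/c6.png',c)
E
```

```text
t: 14.5
position: [595.4, -174.9, 37.2]
orientation: [[-0.095, -0.991, 0.099], [-0.704, 0.137, 0.696], [-0.703, -0.004, -0.711]]
ft_force: [-1.9, -14.2, 1.5]
gripper_width: -0.004
grip_force: 7.1
14.5 [ 595.417 -174.884   37.232] [ -1.879 -14.17    1.493] [-5.492  0.819 -0.033]
```

View pics/c6.png

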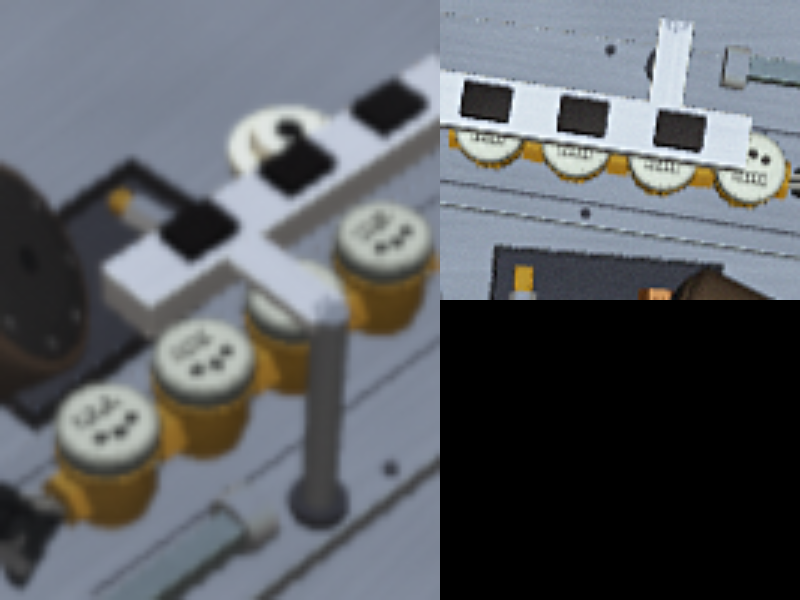

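```bash
for i in 1; do python3 -m inch '.004 .025 0 0 0 0; .007 .05 0 0 0 0; .011 .075 0 0 0 0; .014 .1 0 0 0 0; .018 .125 0 0 0 0; .021 .15 0 0 0 0; .025 .175 0 0 0 0; .028 .2 0 0 0 0;.032 .225 0 0 0 0; .035 .25 0 0 0 0'; done
cat > row.py <<'E'
from h import *
a=np.radians(7.9);yh=np.array([np.sin(a),np.cos(a)]);xh=np.array([yh[1],-yh[0]]);O=np.array([624.4,13.])
o=r.get_obs();q=o['position'][:2]-O;y0=q@yh;print('tcp',q@xh,y0,o['ft_force'],o['ft_torque'])
im=r.snapshot('scene');h=cv2.cvtColor(im,cv2.COLOR_BGR2HSV)
for k in range(4):
    yc=y0+8+40+80*k;w=O+xh*-3.5+yh*yc;u,v=proj('scene',[*w,92])[0].astype(int)
    m=np.zeros(h.shape[:2],np.uint8);s=np.s_[v-13:v+12,u-13:u+14];m[s]=((im[...,2].astype(int)>im[...,0]-8)&(h[...,2]>130)&(h[...,1]<60))[s]
    m=cv2.morphologyEx(m,cv2.MORPH_CLOSE,np.ones((3,3)))
    c=cv2.findContours(m,0,1)[0]
    if not c: continue
    c=cv2.convexHull(max(c,key=cv2.contourArea))
    if len(c)<5: continue
    E=cv2.fitEllipse(c);q=cast('scene',[E[0]],92)[0][:2]-O;print(4-k,np.array(E[1]),q@xh,q@yh,'exp',yc)
E
python3 row.py
```

```text
t: 15.6
position: [599.0, -149.9, 37.2]
orientation: [[-0.095, -0.991, 0.099], [-0.704, 0.137, 0.696], [-0.703, -0.004, -0.711]]
ft_force: [-2.1, -13.9, 2.4]
gripper_width: -0.001
grip_force: 7.2
tcp -2.7865193581969896 -164.8062851275824 [ -2.099 -13.853   2.379] [-5.464  0.751 -0.023]
4 [14.731 19.506] -1.0365779063002452 -120.76945950240447 exp -116.80628512758241
3 [14.093 19.123] -2.412844216092349 -40.45993070197216 exp -36.80628512758241
2 [10.475 16.628] -1.5201075507527075 46.92775575151176 exp 43.19371487241759
1 [12.434 18.316] -0.44949195107535506 118.90804799917655 exp 123.19371487241759
```

```bash
python3 -m inch '.003 .025 0 0 0 0; .006 .05 0 0 0 0; .009 .075 0 0 0 0; .012 .1 0 0 0 0; .015 .125 0 0 0 0; .018 .15 0 0 0 0; .021 .175 0 0 0 0; .024 .2 0 0 0 0;.027 .225 0 0 0 0; .03 .25 0 0 0 0'; python3 row.py
```

```text
t: 16.65
position: [602.0, -124.9, 37.2]
orientation: [[-0.095, -0.991, 0.099], [-0.704, 0.137, 0.696], [-0.703, -0.004, -0.711]]
ft_force: [-1.2, -13.6, 1.4]
gripper_width: 0.002
grip_force: 7.2
tcp -3.196615623719503 -139.61694043879754 [ -1.156 -13.582   1.359] [-5.495  0.757 -0.001]
4 [14.81  19.075] -1.948508772337071 -95.31138537354474 exp -91.61694043879754
3 [17.105 18.517] -7.83481488786039 -12.756308352960765 exp -11.616940438797542
2 [13.118 18.805] -2.2259574957163997 63.73991878839072 exp 68.38305956120246
1 [12.277 17.744] -1.1256895819998831 144.02980800596157 exp 148.38305956120246
```

```bash
python3 -m inch '.003 .025 0 0 0 0; .006 .05 0 0 0 0; .01 .075 0 0 0 0; .013 .1 0 0 0 0; .016 .12 0 0 0 0; .019 .14 0 0 0 0; .022 .16 0 0 0 0; .025 .18 0 0 0 0;.026 .19 0 0 0 0; .028 .2 0 0 0 0'; python3 -m inch '.001 .007 0 0 0 0; .002 .014 0 0 0 0; .003 .021 0 0 0 0; .004 .028 0 0 0 0'; python3 row.py
```

```text
t: 17.7
position: [604.8, -104.8, 37.2]
orientation: [[-0.095, -0.991, 0.099], [-0.704, 0.137, 0.697], [-0.704, -0.004, -0.711]]
ft_force: [-2.7, -14.0, 2.3]
gripper_width: -0.001
grip_force: 7.3
t: 18.1
position: [605.2, -102.1, 37.2]
orientation: [[-0.095, -0.991, 0.099], [-0.704, 0.137, 0.697], [-0.704, -0.004, -0.711]]
ft_force: [-2.1, -14.6, 2.2]
gripper_width: -0.002
grip_force: 7.3
tcp -3.1894490818352783 -116.66622193559867 [ -2.087 -14.634   2.183] [-5.48   0.795 -0.003]
4 [14.337 19.053] -2.0352489719955176 -73.0921356978759 exp -68.66622193559867
3 [ 7.114 19.169] -7.910600331557306 -7.6198048937755765 exp 11.33377806440133
2 [12.659 18.   ] -1.7878005620580955 86.94100928917216 exp 91.33377806440133
1 [11.931 17.907] -0.4616700461618278 167.004167446972 exp 171.33377806440132
```

```bash
python3 -m inch '.001 .007 0 0 0 0; .002 .014 0 0 0 0'|grep -E 'pos|ft'; python3 -m inch '.001 .006 0 0 0 0; .002 .012 0 0 0 0'|grep -E 'pos|ft'; python3 -m inch '0 .006 0 0 0 0'|grep -E 'pos|ft'
```

```text
position: [605.4, -101.1, 37.2]
ft_force: [-3.7, -18.2, 3.3]
position: [605.4, -101.0, 37.2]
ft_force: [-4.6, -21.4, 3.7]
position: [605.5, -101.0, 37.2]
ft_force: [-4.2, -22.8, 4.3]
```

```bash
python3 -m inch '-.003 -.02 0 0 0 0; -.006 -.04 0 0 0 0; -.014 -.1 0 0 0 0; -.04 -.3 0 0 0 0; -.07 -.5 0 0 0 0; -.1 -.75 0 0 0 0; -.138 -1 0 0 0 0'|grep -E 'pos|ft'; python3 -m inch '-.03 -.2 .3 0 0 0; -.05 -.4 .6 0 0 0; -.05 -.6 1 0 0 0; -.05 -1 1 0 0 0'|grep -E 'pos|ft'
python3 -m inch '0 -.3 .3 0 0 0;0 -.6 .6 0 0 0;0 -.9 .9 0 0 0;0 -1 1 0 0 0;0 -1 1 0 0 0'|grep -E 'pos|ft'
python3 - <<'E'
from h import *
s=r.snapshot('scene');t=r.snapshot('top')
cv2.imwrite('pics/s7.png',s);cv2.imwrite('pics/t7.png',t)
c=np.zeros((600,800,3),np.uint8);c[:,:430]=cv2.resize(s[140:260,300:386],(430,600));c[:360,430:]=cv2.resize(t[130:274,220:368],(370,360))
cv2.imwrite('pics/c7.png',c)
E
```

```text
position: [591.0, -197.0, 37.2]
ft_force: [-0.4, -0.5, -0.3]
position: [587.9, -297.4, 144.1]
ft_force: [0.5, -0.2, 1.1]
position: [585.6, -398.6, 238.6]
ft_force: [0.0, -0.0, -0.4]
```

View pics/c7.png

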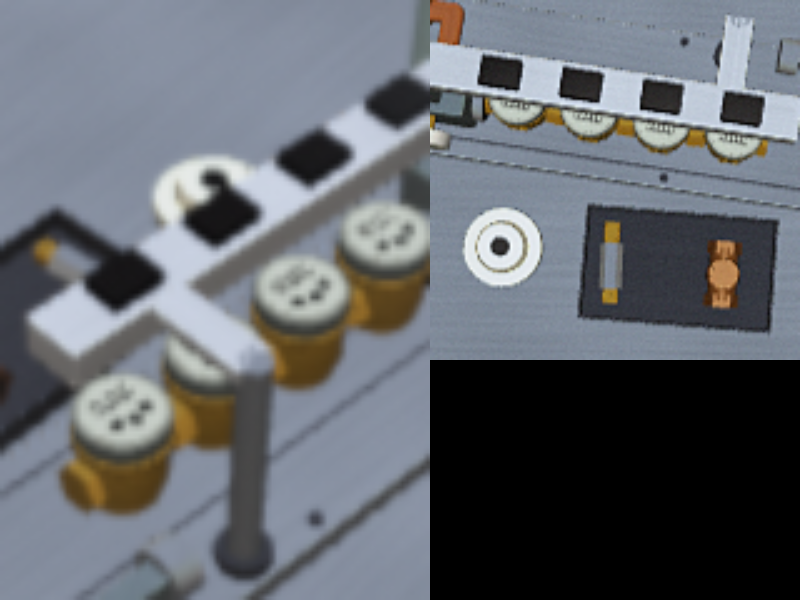

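```bash
python3 -c "
from workcell import r
print(r.get_obs()['t'],r.sign_off())"
```

```text
the job is handed in; nothing more can be done
20.35 None
```

The valve lies right way up in the free half of the tray, the four meters were pushed home against the inlet flange and the last pictures show them closed and straight, and I handed the job in at 20.35 s; the hand-in returned no verdict.

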